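# Seat the sharpening stone in its base

## Task

Get the kitchen sharpening stone ready for use: pick up the two-tone stone (white on top, terracotta below) and lower it, white side still up, into the pocket of the bamboo base until it lies flat, square and fully home, then let go. Set it in rather than dropping it, and leave the plain grey grooved flattening stone where it lies.

Things in the scene. Friction and masses are not known exactly. Their poses are not given: they have to be found in the camera images.
- whetstone: The sharpening stone: a loose flat block 150 x 54 x 30 mm, about 0.45 kg, upper 13 mm white, lower part terracotta. It lies flat on the worktop. Origin at the centre of its underside; x along its 150 mm length, y along its 54 mm width, z up. The two ends are alike.
- flattening_stone: The wrong one: a loose block of the same size (150 x 54 x 30 mm), all mid-grey with slanting grooves on top, also flat on the worktop. Origin and axes as for the sharpening stone.
- stone_base: Low pale bamboo tray 202 x 102 x 26 mm, fixed. Origin: centre of its underside, on the worktop; x along its length, y width, z up. Centred in its top is a pocket 166 (x) x 70 (y) mm, floor 14 mm and rim 26 mm above the worktop, so the stone has 8 mm play on each side and stands 18 mm proud of the rim. The middle 46 mm of each long rim is cut away to floor level (finger notch).
Mind the look-alikes: they are no part of the job. Leave any turquoise look-alike of the whetstone alone.

How it is judged:
By the outcome, as a careful person would: the job done as asked, in the order asked, and still so for the second after the job is handed in, with the robot touching nothing.
It also fails if it takes over 32 s, if anything falls off the work surface, if the arm or the gripper's body presses on something with over 40 N, if the wrist force passes 120 N, or if a joint passes its speed limit or range.

## Robot

A 6-joint arm with a two-finger parallel gripper is mounted at the origin on a cart in front of the work surface, level with it; the furniture and walls round the work are solid. World frame = base frame: x ahead of the robot, y to its left, z up, the work surface at z = 0. Lengths are in m, angles in degrees, forces in N, time in s.
With the tool pointing down it reaches from about 0.25 to 0.725 m from the base axis. Payload 9.7 kg.
Tool frame: the origin (TCP) lies between the finger pads; the fingertips stand 19 mm ahead of it and the grasp point (between the pads) is the TCP; z points along the fingers, y is the line along which they close (so a half turn about z gives the same grasp; the last joint's range is limited). The gripper opens to 85 mm and grips with 20 to 120 N. Pads are 22 mm wide; open, the fingers measure 114 mm over their backs; the gripper's body (76 mm by 85 mm) begins 54 mm behind the grasp point. The pads swing forward as they close: fully open they stand 13 mm farther back than shut.
Start: joints at [69.901, 4.979, 10.078, 95.1, 0, 90], TCP at [0.189, 0.517, 0.25] pointing down, gripper open.
Joint ranges: [-179.16, 179.16], [-48.56, 103.87], [-65.8, 70.77], [-126.05, 130.52], [-82.76, 87.17], [-180, 180]. Speed limits (degrees/s): [127.2, 127.2, 147.25, 180, 180, 180].

## Interface

Orientations are given as [roll, pitch, yaw] about the fixed x, y, z axes, in that order (R = Rz(yaw) Ry(pitch) Rx(roll)).
In Python, from workcell import telemetry, camera, calibration, workorder gives the robot as it stands.
- The arm moves only by the tool play_rows, never from a script. Its argument "increments" is a list of rows, each a list of 3 entries, a list of its own where there are three numbers: the shift along the tool's x, y, z in mm, then the turn, a rotation vector about the tool's x, y, z in degrees, then the closure, from 0 (fully open) to 1 (shut). In form: [[[x, y, z], [ax, ay, az], jaw], ...]. A call has 1 to 20 rows; each row is the pose to reach, as a shift and turn from the pose commanded when the call began, along the tool's axes at that moment; what a row does not reach only later rows make up. A row lasts 1/10 s, in which the tool goes at most 50 mm and 8.59 degrees, less where a joint would pass 70% of its speed; a pose out of reach is approached as far as the arm can. A call with a gripper value outside its range is refused whole. The fingers move at their own pace and stop on an object; "grip_force" is the grip in N (left out, the last holds). Time passes only in rows, so rows that repeat a pose let the fingers close. It gives the time, the measured TCP pose, the force, the opening and the grip force at its end, in the units of the state.
- telemetry.get_obs(): the state, without advancing time (a new reading comes with each control period).
- camera(name): name is "scene" or "top" or "wrist"; returns (picture, depth): 480x640x3 uint8, red, green, blue; 480x640 float32, m along the optical axis (not along the pixel's ray), 0 where there is no reading.
- calibration(name): a dict with "vertical_fov" (degrees; the focal length in pixels is half the picture's height over the tangent of half this angle, whatever the lens; pixels are square), "cx", "cy" (the principal point, pixels), "rvec" (rotation vector, rad) and "tvec" (3), from world to camera coordinates, as OpenCV has them; the wrist camera has in their place "hand_eye" (4x4, takes a point from camera to tool coordinates, whose origin is the TCP and whose axes are the flange's). Camera axes: x right, y down, z forward; pixel columns grow to the right and rows downward; lengths in m; the calibration is good to about 2 mm. A picture is of the moment at which its call begins: read the wrist's pose just before it. calibration takes no time and is no camera call.
- workorder.job_done(): hands the job in; it is judged then, once.
The state is a dict: "time": time; "q": joint angles; "qd": joint speeds; "joint_efforts": joint torques, N m; "ee_pos": TCP position; "tcp_rot": TCP orientation; "wrist_force": force on the tool from outside, world axes, zero at the start; "torque": the same for the moment, N m; "opening": finger opening in m; "grasp_force": force on a finger pad.
Only numpy, scipy, OpenCV 4.12 (cv2) and the standard library are available. Lean on these libraries where they do the work, as an engineer would, in place of code of your own. Each camera call takes 0.05 s, during which the arm holds its last target. There are 200 camera calls.

## Working session

There is one attempt and no reset: what is moved stays moved. The work goes in short steps, Python scripts to look and compute and a tool call to move; the robot and the scene stay as the last step left them, time stands still between calls to the robot, and variables do not carry over. Pictures are saved under pics/ and viewed, at most 10 in all, crops included, and the job is handed in when it is done.

Besides the shell and the picture viewer there is one more tool, called by a JSON object that holds its "fn" and its "kwargs". play_rows: Moves the arm, as the interface text tells. Its arguments: {"type":"object","properties":{"increments":{"type":"array"},"grip_force":{"type":"number"}},"required":["increments"]}

```bash
mkdir -p pics; ls; python3 - <<'E'
from workcell import telemetry, camera, calibration
import cv2
print(telemetry.get_obs())
for n in ["top","scene"]:
    p,d=camera(n); cv2.imwrite(f"pics/{n}1.png",p[:,:,::-1]); print(n,calibration(n))
E
```

```text
pics
{'time': 0.0, 'q': array([ 6.99011675e+01,  5.01355106e+00,  1.00360595e+01,  9.51002425e+01,
       -2.34923192e-03,  9.00005064e+01]), 'qd': array([-0.12166371, -0.03696322, -0.00050439,  0.05691787,  0.04686475,
       -0.01097135]), 'joint_efforts': array([-1.01031674e-03, -5.20395112e+01,  4.64797604e+01,  1.64466334e-02,
       -3.55554766e-05, -1.57064420e-05]), 'ee_pos': array([0.1889452 , 0.51631788, 0.24957392]), 'tcp_rot': array([-1.79922266e+02,  2.34991677e-03,  1.59900664e+02]), 'wrist_force': array([ 0.36169917, -0.12650276, -0.44700184]), 'torque': array([-0.04723341, -0.02702714, -0.02037189]), 'grasp_force': 0.0, 'opening': 0.08560419447134014}
top {'vertical_fov': 56.62906813228275, 'cx': 317.77045928805614, 'cy': 248.42910759521985, 'rvec': array([ 2.14384107, -2.11439818,  0.18217673]), 'tvec': array([-0.10348148,  0.50980258,  1.06614553])}
scene {'vertical_fov': 44.45052960265957, 'cx': 325.6888089649101, 'cy': 233.48884212284094, 'rvec': array([ 2.19543504, -1.1464015 ,  0.43986177]), 'tvec': array([-0.36588455,  0.31521851,  1.04806845])}
```

View pics/top1.png

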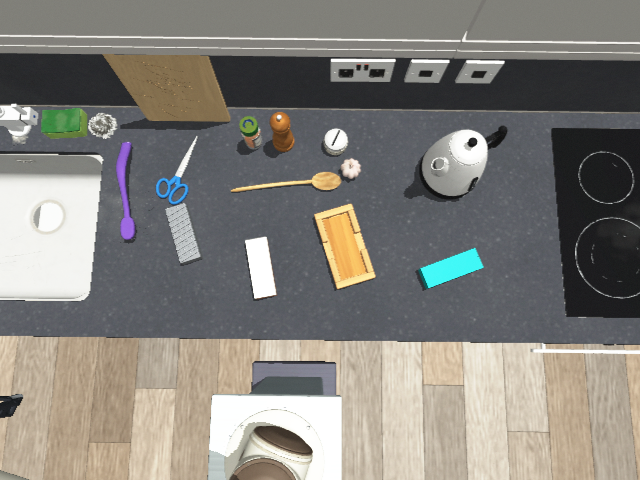

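View pics/scene1.png

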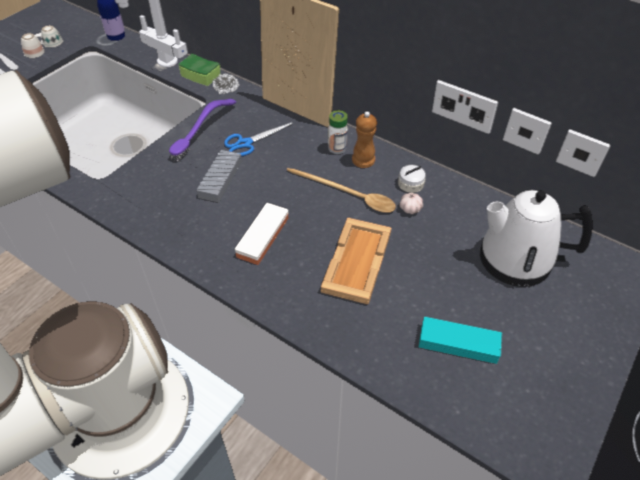

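The top view shows the whetstone centred near (260,268), the base near (344,246), the grey stone near (183,233) and the turquoise decoy near (451,268). The gripper is off to the left at (8,405).

```bash
cat > h.py <<'E'
import numpy as np, cv2
from scipy.spatial.transform import Rotation as R
from workcell import telemetry, camera, calibration
def cam(n,o=None):
    c=calibration(n); f=240/np.tan(np.radians(c["vertical_fov"]/2))
    if "rvec" in c:
        Rm=cv2.Rodrigues(c["rvec"])[0].T; t=-Rm@c["tvec"]
    else:
        T=np.eye(4); T[:3,:3]=R.from_euler("xyz",o["tcp_rot"],degrees=True).as_matrix(); T[:3,3]=o["ee_pos"]
        T=T@np.array(c["hand_eye"]); Rm=T[:3,:3]; t=T[:3,3]
    return f,c["cx"],c["cy"],Rm,t
def toworld(K,uv,z):
    f,cx,cy,Rm,t=K; uv=np.atleast_2d(np.asarray(uv,float))
    r=np.c_[(uv[:,0]-cx)/f,(uv[:,1]-cy)/f,np.ones(len(uv))]@Rm.T
    return (t+r*((z-t[2])/r[:,2])[:,None])[:,:2]
def rect(K,mask,z):
    n,l,s,_=cv2.connectedComponentsWithStats(mask.astype(np.uint8))
    i=1+np.argmax(s[1:,4]); c=max(cv2.findContours((l==i).astype(np.uint8),0,1)[0],key=cv2.contourArea)[:,0]
    w=toworld(K,c,z); (x,y),(a,b),th=cv2.minAreaRect((w*1000).astype(np.float32))
    if a<b: a,b,th=b,a,th+90
    return np.round([x,y,a,b,(th+90)%180-90],1)
def tool(o,dxyz):  # world mm shift -> tool axes
    return R.from_euler("xyz",o["tcp_rot"],degrees=True).inv().apply(dxyz)
E
python3 - <<'E'
from h import *
K=cam("top"); p,d=camera("top"); h=cv2.cvtColor(p,cv2.COLOR_RGB2HSV)
m=np.zeros((480,640),bool); m[225:310,235:290]=(p[225:310,235:290].min(2)>150)
print("stone",rect(K,m,.03))
m[:]=0; s=h[195:300,300:390]; m[195:300,300:390]=(s[...,1]>70)&(s[...,2]>120)&(s[...,0]<30)
print("base",rect(K,m,.026)); print(toworld(K,[(314,214),(352,205),(375,277),(337,288)],.026))
print(toworld(K,[(260,268)],.03), calibration("wrist"))
E
```

```text
stone [465.2  47.6 150.6  55.6  11.4]
base [ 524.3 -162.8  202.1  103.3   17.5]
[[ 0.60407714 -0.08539874]
 [ 0.62928231 -0.18299984]
 [ 0.4436788  -0.24075054]
 [ 0.41480649 -0.14572787]]
[[0.46191378 0.0477466 ]] {'vertical_fov': 67.4950588160234, 'cx': 321.03440706366524, 'cy': 245.45691557646123, 'hand_eye': array([[ 6.80270273e-04, -9.45102276e-01, -3.26773967e-01,
         8.36434157e-02],
       [ 9.99999171e-01,  2.85560368e-04,  1.25587102e-03,
         3.56749896e-04],
       [-1.09361286e-03, -3.26774551e-01,  9.45101686e-01,
        -1.24535524e-01],
       [ 0.00000000e+00,  0.00000000e+00,  0.00000000e+00,
         1.00000000e+00]])}
```

{"fn": "play_rows", "kwargs": {"increments": [[[-42,-35,4],[0,0,-4],0],[[-80,-66,8],[0,0,-8],0]]}}

```text
time: 0.35
ee_pos: [0.2393, 0.4299, 0.2416]
tcp_rot: [-179.9, -0.0, 168.2]
wrist_force: [1.7, -0.2, 1.0]
opening: 0.0858
grasp_force: 0.0
```

```bash
python3 - <<'E'
from h import *
o=telemetry.get_obs(); print(o["q"],o["ee_pos"],o["tcp_rot"]); d=np.array([.465,.048,.16])-o["ee_pos"]; print(tool(o,d*1000))
E
```

```text
[ 6.08989151e+01 -3.05933052e+00  9.60411826e-01  9.41013240e+01
 -6.52343688e-03  7.26922708e+01] [0.23930585 0.42986632 0.24158087] [-1.79920172e+02 -1.80427664e-02  1.68206636e+02]
[-299.00252452 -327.56370673   81.94317883]
```

{"fn": "play_rows", "kwargs": {"increments": [[[-30,-33,8],[0,0,-2.5],0],[[-60,-66,16],[0,0,-5],0],[[-90,-98,25],[0,0,-7.5],0],[[-120,-131,33],[0,0,-10],0],[[-150,-164,41],[0,0,-12.5],0],[[-180,-196,50],[0,0,-15],0],[[-210,-229,58],[0,0,-17.5],0],[[-240,-262,66],[0,0,-20],0],[[-270,-295,74],[0,0,-22],0],[[-290,-317,80],[0,0,-23],0],[[-299,-327,82],[0,0,-23.2],0],[[-299,-327,82],[0,0,-23.2],0],[[-299,-327,82],[0,0,-23.2],0]]}}

```text
time: 1.65
ee_pos: [0.463, 0.0482, 0.1605]
tcp_rot: [180.0, -0.0, -168.9]
wrist_force: [-0.3, 1.0, 0.7]
opening: 0.0856
grasp_force: 0.0
```

```bash
python3 - <<'E'
from h import *
o=telemetry.get_obs(); K=cam("wrist",o); p,d=camera("wrist"); cv2.imwrite("pics/w1.png",p[:,:,::-1])
print(o["q"],o["ee_pos"],o["tcp_rot"])
m=(p.min(2)>165); r=rect(K,m,.03); print(r)
E
```

```text
[ 5.93121489e+00 -7.42983505e+00 -1.20479685e+01  8.54146535e+01
  1.21214865e-02 -5.12029294e+00] [0.46296592 0.04815438 0.16048483] [ 1.79985001e+02 -3.15742821e-02 -1.68948492e+02]
[464.9  47.8 150.3  54.4  11.4]
```

View pics/w1.png

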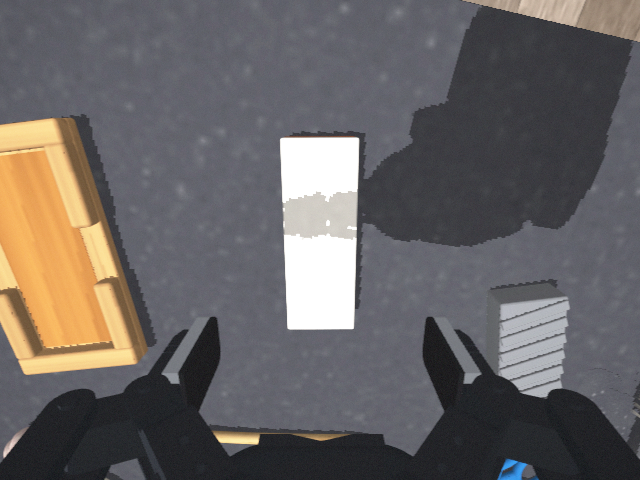

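The wrist view shows the whetstone centred between the fingers, spanning (281,137) to (359,329), and its position agrees with the top view. The base is on the left with its notch at about (100,250), and the grey stone is at the right.

{"fn": "play_rows", "kwargs": {"increments": [[[-1,0,30],[0,0,-0.3],0],[[-2,0,60],[0,0,-0.3],0],[[-2,0,90],[0,0,-0.3],0],[[-2,0,115],[0,0,-0.3],0],[[-2,0,130],[0,0,-0.3],0],[[-2,0,136],[0,0,-0.3],0],[[-2,0,139],[0,0,-0.3],0],[[-2,0,139],[0,0,-0.3],0],[[-2,0,139],[0,0,-0.3],0]]}}

```text
time: 2.6
ee_pos: [0.4657, 0.0487, 0.0226]
tcp_rot: [-180.0, 0.1, -168.6]
wrist_force: [0.4, -0.2, -0.1]
opening: 0.0854
grasp_force: 0.0
```

{"fn": "play_rows", "kwargs": {"increments": [[[0,0,0],[0,0,0],0.6],[[0,0,0],[0,0,0],1],[[0,0,0],[0,0,0],1],[[0,0,0],[0,0,0],1],[[0,0,0],[0,0,0],1],[[0,0,0],[0,0,0],1],[[0,0,0],[0,0,0],1],[[0,0,0],[0,0,0],1]], "grip_force": 60}}

```text
time: 3.4
ee_pos: [0.4656, 0.0484, 0.0224]
tcp_rot: [-180.0, 0.1, -168.6]
wrist_force: [-1.0, -0.3, 4.4]
opening: 0.0532
grasp_force: 65.0
```

```bash
python3 - <<'E'
from h import *
print(telemetry.get_obs())
E
```

```text
{'time': 3.4, 'q': array([ 5.93808725e+00, -4.28687513e+00, -2.46004800e+01,  6.96188388e+01,
       -2.88539982e-03, -5.45319819e+00]), 'qd': array([ 0.05965324, -0.05293908,  0.0410728 , -0.04522216, -0.06098961,
       -0.05586017]), 'joint_efforts': array([ 1.05159141e-01, -3.81448853e+01,  4.31091964e+01, -4.07418497e-01,
        5.87401539e-02,  2.89275849e-03]), 'ee_pos': array([0.46563705, 0.0484183 , 0.02237403]), 'tcp_rot': array([-1.79990708e+02,  6.69763162e-02, -1.68608711e+02]), 'wrist_force': array([-1.02861726, -0.29104366,  4.41627814]), 'torque': array([-0.05662521,  0.15263007,  0.00238175]), 'grasp_force': 65.00456213951111, 'opening': 0.05317445302383506}
```

{"fn": "play_rows", "kwargs": {"increments": [[[0,0,-8],[0,0,0],1],[[0,0,-22],[0,0,0],1],[[0,0,-40],[0,0,0],1],[[0,0,-60],[0,0,0],1],[[-1,-10,-72],[0,0,-0.3],1],[[-3,-30,-75],[0,0,-0.9],1],[[-5,-60,-75],[0,0,-1.8],1],[[-7,-90,-75],[0,0,-2.6],1],[[-9,-120,-75],[0,0,-3.5],1],[[-11,-150,-75],[0,0,-4.3],1],[[-13,-180,-75],[0,0,-5.1],1],[[-15,-203,-75],[0,0,-5.7],1],[[-16,-215,-75],[0,0,-6.1],1],[[-16.5,-218.6,-75],[0,0,-6.1],1],[[-16.5,-218.6,-75],[0,0,-6.1],1],[[-16.5,-218.6,-75],[0,0,-6.1],1]]}}

```text
time: 5.0
ee_pos: [0.5243, -0.1618, 0.0966]
tcp_rot: [180.0, -0.0, -162.5]
wrist_force: [0.3, -0.7, -4.7]
opening: 0.0532
grasp_force: 64.3
```

```bash
python3 - <<'E'
from h import *
o=telemetry.get_obs(); K=cam("wrist",o); p,d=camera("wrist"); cv2.imwrite("pics/w2.png",p[:,:,::-1])
print(o["q"],o["ee_pos"],o["tcp_rot"],o["wrist_force"],o["opening"])
# stone top in the hand is ~7.6 mm above TCP
m=(p.min(2)>165); print("stone",rect(K,m,o["ee_pos"][2]+.0076))
h=cv2.cvtColor(p,cv2.COLOR_RGB2HSV)
print("base",rect(K,(h[...,1]>70)&(h[...,2]>110)&(h[...,0]<30)&(h[...,0]>10),.026))
E
```

```text
[-1.71559798e+01  4.62222402e+00 -7.29477630e+00  7.81086038e+01
  1.48421956e-02 -3.46867427e+01] [ 0.52434791 -0.16179932  0.09662637] [ 1.79973225e+02 -1.26070932e-02 -1.62469237e+02] [ 0.31051976 -0.70192663 -4.71682036] 0.05315227065777085
stone [ 482.4 -175.1   63.    53.5   17.6]
base [ 485.6 -176.3  119.3  100.9   17.6]
```

View pics/w2.png

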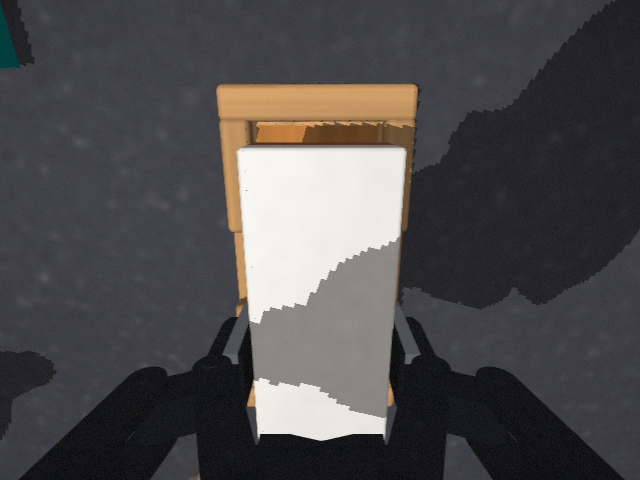

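The wrist view shows the stone level in the grip above the base. The base's near end is at (217,85)–(417,85) and the stone's near end at (238,147)–(406,147). I'll compare the two ends numerically.

```bash
python3 - <<'E'
from h import *
o=telemetry.get_obs(); K=cam("wrist",o); a=np.radians(17.5); A=np.array([[np.cos(a),np.sin(a)],[-np.sin(a),np.cos(a)]])
for z,uv in ((.026,[(217,86),(417,86)]),(o["ee_pos"][2]+.0076,[(238,148),(406,148)])):
    w=(toworld(K,uv,z)*1000-np.array([524.3,-162.8]))@A.T; print(w, w.mean(0))
print(o["ee_pos"])
E
```

```text
[[-99.56057331 -50.88398775]
 [-99.71854674  48.82565308]] [-99.63956003  -1.02916734]
[[-75.07387914 -25.21398887]
 [-75.14978247  27.69397469]] [-75.11183081   1.23999291]
[ 0.52438984 -0.16172813  0.0967043 ]
```

{"fn": "play_rows", "kwargs": {"increments": [[[-0.7,-1.7,10],[0,0,0],1],[[-0.7,-1.7,25],[0,0,0],1],[[-0.7,-1.7,38],[0,0,0],1],[[-0.7,-1.7,47],[0,0,0],1],[[-0.7,-1.7,53],[0,0,0],1],[[-0.7,-1.7,56],[0,0,0],1],[[-0.7,-1.7,58],[0,0,0],1],[[-0.7,-1.7,58.5],[0,0,0],1],[[-0.7,-1.7,58.5],[0,0,0],1],[[-0.7,-1.7,58.5],[0,0,0],1]]}}

```text
time: 6.05
ee_pos: [0.526, -0.164, 0.0385]
tcp_rot: [-180.0, 0.0, -162.5]
wrist_force: [0.1, -0.0, -4.7]
opening: 0.0526
grasp_force: 64.4
```

{"fn": "play_rows", "kwargs": {"increments": [[[0,0,0.4],[0,0,0],1],[[0,0,0.8],[0,0,0],1],[[0,0,1.1],[0,0,0],1],[[0,0,1.1],[0,0,0],1],[[0,0,1.1],[0,0,0],1]]}}

```text
time: 6.55
ee_pos: [0.5258, -0.164, 0.037]
tcp_rot: [180.0, -0.0, -162.5]
wrist_force: [-0.7, 0.3, -4.9]
opening: 0.0527
grasp_force: 64.4
```

{"fn": "play_rows", "kwargs": {"increments": [[[0,0,0.3],[0,0,0],1],[[0,0,0.6],[0,0,0],1],[[0,0,0.6],[0,0,0],1],[[0,0,0.6],[0,0,0],1]]}}

```text
time: 6.95
ee_pos: [0.5258, -0.164, 0.0365]
tcp_rot: [-180.0, 0.0, -162.5]
wrist_force: [-0.8, 0.2, -3.8]
opening: 0.0531
grasp_force: 64.5
```

```bash
python3 - <<'E'
from h import *
o=telemetry.get_obs(); print(o["ee_pos"],o["wrist_force"])
p,d=camera("scene"); c=p[200:330,290:430]; cv2.imwrite("pics/s2.png",cv2.resize(c,None,fx=4,fy=4,interpolation=2)[:,:,::-1])
E
```

```text
[ 0.52575686 -0.16401409  0.03645593] [-0.78851071  0.18478968 -3.82213549]
```

View pics/s2.png

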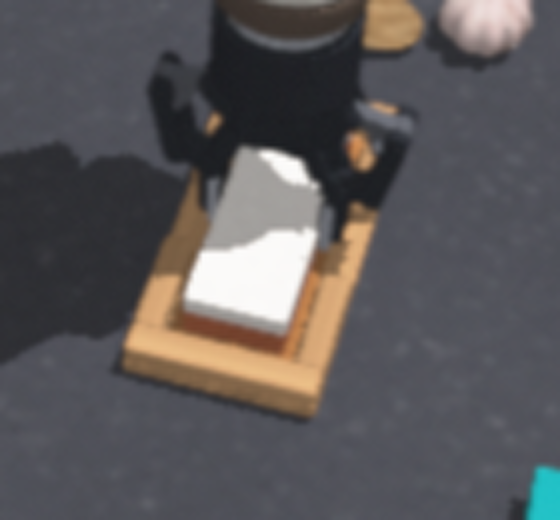

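The stone sits square inside the pocket, with its near end at about (185–290,300–350) and clear of the rim. It is just starting to touch the floor, so I'll press lightly and then release.

{"fn": "play_rows", "kwargs": {"increments": [[[0,0,0.3],[0,0,0],1],[[0,0,0.5],[0,0,0],1],[[0,0,0.5],[0,0,0],1],[[0,0,0.5],[0,0,0],1]]}}

```text
time: 7.4
ee_pos: [0.5258, -0.164, 0.0364]
tcp_rot: [-180.0, 0.0, -162.5]
wrist_force: [-3.8, 1.5, 4.9]
opening: 0.0527
grasp_force: 65.3
```

{"fn": "play_rows", "kwargs": {"increments": [[[0,0,0],[0,0,0],0.3],[[0,0,0],[0,0,0],0.1],[[0,0,0],[0,0,0],0.1],[[0,0,0],[0,0,0],0.1],[[0,0,0],[0,0,0],0.1]]}}

```text
time: 7.9
ee_pos: [0.5258, -0.164, 0.0359]
tcp_rot: [-180.0, -0.0, -162.5]
wrist_force: [0.1, -0.2, -0.1]
opening: 0.0767
grasp_force: 0.0
```

{"fn": "play_rows", "kwargs": {"increments": [[[0,0,-5],[0,0,0],0.1],[[0,0,-20],[0,0,0],0.1],[[0,0,-45],[0,0,0],0.1],[[0,0,-75],[0,0,0],0.1],[[0,0,-105],[0,0,0],0.1],[[0,0,-130],[0,0,0],0.1],[[0,0,-145],[0,0,0],0.1],[[0,0,-150],[0,0,0],0.1],[[0,0,-150],[0,0,0],0.1],[[0,0,-150],[0,0,0],0.1]]}}

```text
time: 8.9
ee_pos: [0.5254, -0.1639, 0.1847]
tcp_rot: [179.9, -0.1, -162.5]
wrist_force: [1.0, -0.2, -0.1]
opening: 0.077
grasp_force: 0.0
```

```bash
python3 - <<'E'
from h import *
o=telemetry.get_obs(); K=cam("wrist",o); p,d=camera("wrist"); cv2.imwrite("pics/w3.png",p[:,:,::-1])
m=(p.min(2)>165); print("stone",rect(K,m,.044))
# heights of stone top from depth
f,cx,cy,Rm,t=K; m2=cv2.erode(m.astype(np.uint8),np.ones((7,7)))>0; v,u=np.nonzero(m2&(d>0)); z=d[v,u]
w=t+np.c_[(u-cx)/f*z,(v-cy)/f*z,z]@Rm.T
c,*_=np.linalg.lstsq(np.c_[w[:,:2]-w[:,:2].mean(0),np.ones(len(w))],w[:,2],rcond=None); print("tilt/height",np.degrees(c[:2]),c[2])
E
```

```text
stone [ 525.2 -164.1  149.6   54.2   17.5]
tilt/height [-1.25584283  2.04118684] 0.04464740411620105
```

View pics/w3.png

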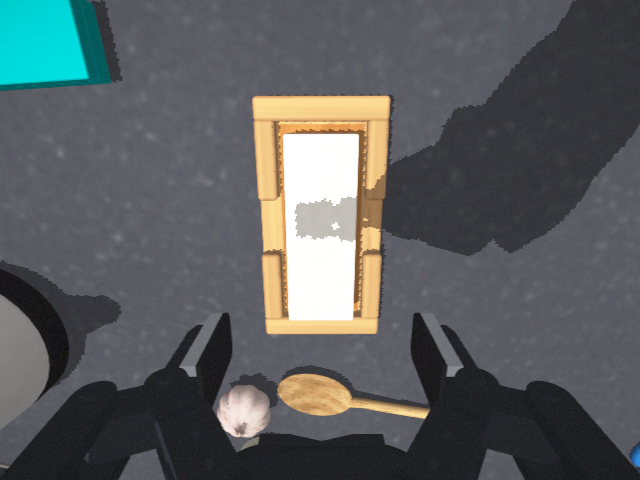

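The wrist view shows the stone square in the pocket with gaps all round, its top face spanning (283,133) to (357,320). The fitted tilt of about 2° may be depth noise, so I'll check it against the worktop plane.

```bash
python3 - <<'E'
from h import *
o=telemetry.get_obs(); K=cam("wrist",o); p,d=camera("wrist"); f,cx,cy,Rm,t=K
def hgt(m):
    v,u=np.nonzero(m&(d>0)); z=d[v,u]; w=t+np.c_[(u-cx)/f*z,(v-cy)/f*z,z]@Rm.T
    return np.round(1000*np.median(w[:,2]),1)
def box(u,v,r=5):
    m=np.zeros(d.shape,bool); m[v-r:v+r,u-r:u+r]=1; return hgt(m)
print("stone",[box(*q) for q in [(292,143),(348,143),(297,310),(346,310),(320,220)]])
print("table",[box(*q) for q in [(230,143),(200,310),(440,143),(420,290),(320,60)]])
print("rim",[box(*q,r=3) for q in [(320,108),(320,326),(265,150),(378,150)]])
E
```

```text
stone [np.float64(45.0), np.float64(45.0), np.float64(45.2), np.float64(45.1), np.float64(45.0)]
table [np.float64(0.7), np.float64(0.6), np.float64(0.7), np.float64(1.0), np.float64(0.7)]
rim [np.float64(26.9), np.float64(27.1), np.float64(26.8), np.float64(27.1)]
```

The stone lies flat: its top is 44 mm above the worktop at every corner, which means it is fully home.

```bash
python3 -c "
from workcell import workorder; print(workorder.job_done())"
```

```text
the job is handed in; nothing more can be done
None
```

The whetstone is in the bamboo base's pocket, white side up, flat, square and fully home; it was set down gently and released, the grey and turquoise blocks were left alone, and the job was handed in at about 9 s.

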